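# Take the left-hand clamp nut off the foot-ring grinder

### The arm

A 6-joint arm with a two-finger parallel gripper is mounted at the origin on the work surface. World frame = base frame: x ahead of the robot, y to its left, z up, the work surface at z = 0. Lengths are in m, angles in rad, forces in N, time in s.
With the tool pointing down it reaches from about 0.425 to 0.95 m from the base axis. Payload 3.5 kg.
Tool frame: the origin (TCP) lies midway between the tips of the shut fingers; the grasp point (between the pads) lies 19 mm behind it; z points along the fingers, y is the direction in which the jaws open and shut (so a half turn about z gives the same grasp; the last joint's range is limited). The gripper opens to 85 mm and grips with 20 to 120 N. Pads are 22 mm wide; open, the fingers measure 114 mm over their backs; the gripper's body (76 mm by 85 mm) begins 54 mm behind the grasp point. The pads swing forward as they close: fully open they stand 13 mm farther back than shut.
Start: joints at [-0.15, 0.286, 1.577, -0, 1.279, -0.15], TCP at [0.675, 0, 0.231] pointing down, gripper open.
Joint ranges: [-2.77, 2.77], [-0.9, 2.22], [0.21, 2.48], [-1.53, 4.67], [0.24, 2.81], [-2.84, 2.84]. Speed limits (rad/s): [2.79, 2.79, 3.14, 3.14, 3.14, 3.14].

### API

Orientations are given as a unit quaternion [x, y, z, w].
In Python, from plant import * gives the robot as it stands.
- The arm moves only by the shell command python3 -m jog 'ROWS' [FORCE]. ROWS is a JSON object of lists of equal length, an entry for each row: "travel": the shift along the world's x, y, z in mm, a list of three; "dr": the turn, a rotation vector about the world's x, y, z in degrees, a list of three; "jaw": the closure in counts, from 0 (fully open) to 255 (shut). In form: {"travel": [[x, y, z], ...], "dr": [[wx, wy, wz], ...], "jaw": [jaw, ...]}. A call has 1 to 5 rows; each row shifts and turns the commanded pose from where the row before left it; what a row does not reach is not made up. A row lasts 1/12 s, in which the tool goes at most 41.7 mm and 7.16 degrees, less where a joint would pass 70% of its speed; a pose out of reach is approached as far as the arm can. A call is refused whole if a number of a shift passes 41.7 or a number of a turn 7.16, either way. A call with a gripper value outside its range is refused whole. The fingers move at their own pace and stop on an object; FORCE is the grip in N (left out, the last holds). Time passes only in rows, so rows that do not move let the fingers close. It gives the time, the measured TCP pose, the force and the opening at its end, in the units of the state.
- get_state(): the state, without advancing time (a new reading comes with each control period).
- read_camera(name): name is "scene" or "side" or "wrist"; returns the picture (480x640x3 uint8, red, green, blue); there is no depth.
- camera_info(name): a dict with "K" (3x3 intrinsics, pixels), "k1" (the pictures are not rectified: a ray, as slopes to the right and down, at radius r is drawn at 1 + k1 r^2 times it, then the intrinsics apply), "R" (3x3) and "t" (3): a world point X has camera coordinates R X + t; the wrist camera has in their place "mount" (4x4, takes a point from camera to tool coordinates, whose origin is the TCP and whose axes are the flange's). Camera axes: x right, y down, z forward; pixel columns grow to the right and rows downward; lengths in m; the calibration is good to about 2 mm. A picture is of the moment at which its call begins: read the wrist's pose just before it. camera_info takes no time and is no camera call.
- sign_off(): hands the job in, once; it reports no verdict.
The state is a dict: "time": time; "qpos": joint angles; "dq": joint speeds; "joint_efforts": joint torques, N m; "eef_pos": TCP position; "tcp_rot": TCP orientation; "contact_force": force on the tool from outside, world axes, zero at the start; "wrist_torque": the same for the moment, N m; "opening": opening from 0.0 (shut) to 1.0 (fully open).
Only numpy, scipy, OpenCV 4.12 (cv2) and the standard library are available. Lean on these libraries where they do the work, as an engineer would, in place of code of your own. Each camera call takes 0.05 s, during which the arm holds its last target. There are 200 camera calls.

### The job

The diamond disc of the pottery foot-ring grinder is due for a change: unscrew the hexagonal clamp nut in the middle of the disc, lift it off the spindle and set it down gently, flat in the empty blue tray. The grinder runs clockwise, so the nut has a left-hand thread and comes loose clockwise (seen from above): feel that it eases as you turn, follow it up as it climbs so that the slack nut is not forced against its thread (15 N at the most), and never tighten it, press it down, wrench it sideways or pull while the thread still holds. Do not disturb the pottery and the brush standing around.

Things in the scene. Friction and masses are not known exactly. Their poses are not given: they have to be found in the camera images.
- nut_center (a point): Centre (half-way up, on the axis) of the plain steel hexagonal clamp nut: 40 mm across flats, 46 mm across corners, 22 mm high, about 0.15 kg, open 26 mm bore. z axis: the nut's axis, up; x axis: square to one of the six flats (one every 60 degrees). It stays where it is when let go, with just under 1 mm of play sideways and a little up and down on its thread.
- spindle_end (a point): Centre of the top end of the upright steel spindle on the nut's axis, 17 mm thick (24 mm over the thread), locked against turning; it ends 4 mm above the tight nut's top. Steep three-start left-hand thread: turned clockwise from above the nut climbs several mm, lets go after about half a turn and then lifts straight off. It is clear once its underside is above this point.
- flange (a joint): How far (m) the 60 mm steel flange under the nut is pressed down on its spring: 0.0013 to 0.0026 while the nut is tight (14 to 25 N), 0 when slack, stop at 0.004; 8 N per mm. Its top starts at the nut's underside, about 126 mm above the table. Turning takes up to 0.6 N m, fading over the first sixth of a turn clockwise; the other way it only gets tighter.
- grinder: The bench grinder for the foot rings of pots; origin in the middle of its underside, on the spindle's axis. Square grey housing 250 x 250 mm, 85 mm high, with a round white splash bowl on top (236 mm outside, rim 130 mm above the table) and a 192 mm disc lying in it, top 120 mm above the table. Fixed; control panel on its -x side.
- tray: Empty light-blue plastic tray, 200 mm (x) x 150 mm (y), 24 mm high, walls and floor 4 mm thick, open above; origin in the middle of its underside on the table. Fixed.
- jar: Glazed ceramic jar, 124 mm wide, 116 mm high, standing on the table; origin under its middle. Leave it alone.
- bowl: Celadon bowl, 90 mm wide, 42 mm high, on the table; origin under its middle. Leave it alone.
- cup: Unglazed cup, 68 mm wide, 62 mm high, on the table; origin under its middle. Leave it alone.
- brush: Flat paint brush with a wooden handle, about 200 mm long, lying on the table; leave it alone.
Things that resemble listed ones, but are neither listed nor needed, are in the scene too. Leave any brown look-alike of the part that bears nut_center alone. What is shaped like the tray but black is not meant.

How it is judged:
By the outcome, as a careful person would: the job done as asked, in the order asked, and still so for the second after the job is handed in, with the robot touching nothing.
It also fails if it takes over 72 s, if anything falls off the work surface, if the arm or the gripper's body presses on something with over 40 N, if the wrist force passes 120 N, or if a joint passes its speed limit or range.

## Working session

There is one attempt and no reset: what is moved stays moved. The work goes in short steps, Python scripts to look and compute and a shell command to move; the robot and the scene stay as the last step left them, time stands still between calls to the robot, and variables do not carry over. Pictures are saved under pics/ and viewed, about 8 in all and at most 12, crops included, and the job is handed in when it is done.

```bash
ls; mkdir -p pics; python3 - <<'E'
from plant import *
import cv2,numpy as np
s=get_state();print(s)
for n in ["scene","side","wrist"]:
    im=read_camera(n);cv2.imwrite(f"pics/{n}0.png",im[:,:,::-1]);c=camera_info(n);print(n,{k:np.round(v,4).tolist() for k,v in c.items() if not isinstance(v,str)})
E
```

```text
pics
{'time': 0.0, 'qpos': array([-1.49983618e-01,  2.87181463e-01,  1.57814625e+00, -4.87031507e-07,
        1.27861718e+00, -1.50023891e-01]), 'dq': array([ 1.44951693e-03, -9.02569771e-04,  1.91974692e-03, -6.86440211e-05,
        9.35227897e-04, -7.38332344e-04]), 'joint_efforts': array([-1.79628755e-04, -4.05981302e+01, -2.92628127e+01, -1.54224781e-04,
        5.81841552e-03,  3.74769741e-06]), 'eef_pos': array([6.74351896e-01, 1.38473279e-04, 2.29953303e-01]), 'tcp_rot': array([ 7.07092004e-01,  7.07120580e-01, -6.98208012e-04, -9.46446067e-04]), 'contact_force': array([-0.86693382, -0.18712187,  0.4646644 ]), 'wrist_torque': array([-0.0318813 ,  0.01007756,  0.01025559]), 'opening': 1.0013203326731899}
scene {'K': [[481.7474, 0.0, 319.7205], [0.0, 481.7474, 243.1422], [0.0, 0.0, 1.0]], 'k1': -0.0783, 'R': [[-0.8954, 0.4453, 0.007], [0.2598, 0.535, -0.8039], [-0.3617, -0.7179, -0.5947]], 't': [0.4899, -0.033, 1.3157]}
side {'K': [[448.8165, 0.0, 325.5575], [0.0, 448.8165, 231.6571], [0.0, 0.0, 1.0]], 'k1': -0.0816, 'R': [[0.9551, -0.2964, -0.0049], [-0.199, -0.6291, -0.7514], [0.2196, 0.7186, -0.6598]], 't': [-0.4937, 0.2077, 1.0573]}
wrist {'K': [[402.9445, 0.0, 316.1585], [0.0, 402.9445, 237.1342], [0.0, 0.0, 1.0]], 'k1': 0.0233, 'mount': [[0.0003, -0.9594, -0.2819, 0.0714], [1.0, 0.0002, 0.0006, -0.0001], [-0.0005, -0.2819, 0.9594, -0.1421], [0.0, 0.0, 0.0, 1.0]]}
```

View pics/scene0.png

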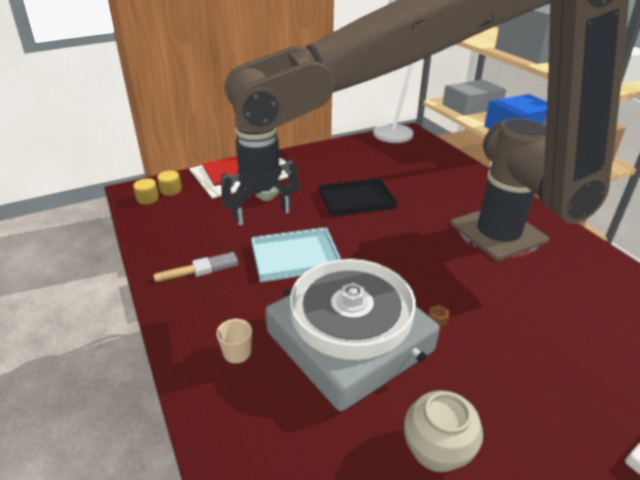

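View pics/side0.png

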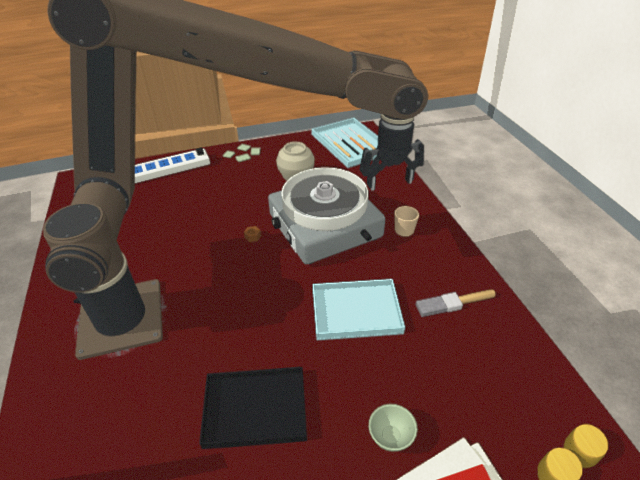

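View pics/wrist0.png

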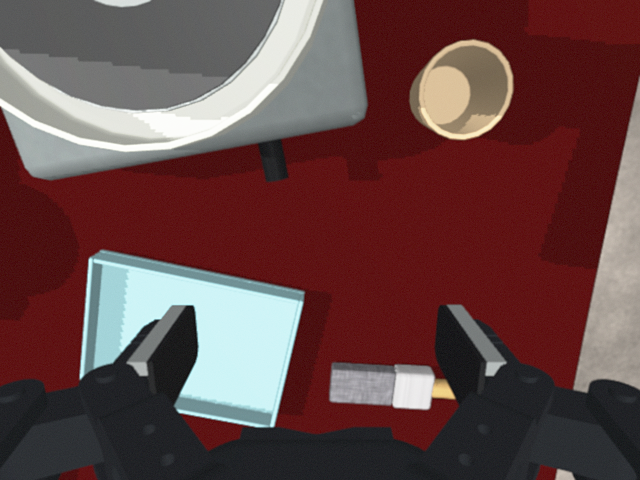

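Scene view: the steel nut is on the spindle at (352,297). Candidates it could be confused with are the spindle-mounted steel nut, scene (352,297) / side (325,190), and the loose brown nut on the table, scene (439,315) / side (252,234). I choose the steel one in the disc.
Side view: there are three trays. The empty light-blue one is at (358,309), a blue one holding tools is at (348,142), and a black one is at (255,405). I choose the empty blue one.
Wrist view: the empty tray is at (195,340), the cup at (463,90) and the brush at (390,385).

```bash
cat > h.py <<'E'
from plant import *
import cv2,numpy as np
from scipy.spatial.transform import Rotation as Ro
def cam(n,s=None):
    c=camera_info(n);K=np.array(c["K"]);k=c["k1"]
    if n=="wrist":
        M=np.array(c["mount"]);Rt=Ro.from_quat(s["tcp_rot"]).as_matrix()
        A=Rt@M[:3,:3];o=Rt@M[:3,3]+s["eef_pos"]
    else:
        R=np.array(c["R"]);A=R.T;o=-R.T@np.array(c["t"])
    return K,k,A,o
def ray(n,px,s=None):
    K,k,A,o=cam(n,s);px=np.atleast_2d(np.array(px,float))
    u=cv2.undistortPoints(px.reshape(-1,1,2),K,np.array([k,0,0,0.])).reshape(-1,2)
    return o,(A@np.c_[u,np.ones(len(u))].T).T
def plane(n,px,z,s=None):
    o,d=ray(n,px,s);return o+d*((z-o[2])/d[:,2])[:,None]
def tri(rays):
    S=np.zeros((3,3));b=np.zeros(3)
    for o,d in rays:
        d=d/np.linalg.norm(d);P=np.eye(3)-np.outer(d,d);S+=P;b+=P@o
    return np.linalg.solve(S,b)
def snap(n,f,box=None,sc=1):
    s=get_state();im=read_camera(n)[:,:,::-1].copy()
    cv2.imwrite(f"pics/{f}_raw.png",im)
    c=im if box is None else im[box[1]:box[3],box[0]:box[2]]
    cv2.imwrite(f"pics/{f}.png",cv2.resize(c,None,fx=sc,fy=sc,interpolation=cv2.INTER_CUBIC));return s,im
def tool(s):
    R=Ro.from_quat(s["tcp_rot"]).as_matrix()
    return s["time"],np.round(s["eef_pos"]*1e3,1),"yaw(y)",round(np.degrees(np.arctan2(R[1,1],R[0,1])),2),"z",np.round(R[:,2],4),"F",np.round(s["contact_force"],1),"T",np.round(s["wrist_torque"],2),"op",round(s["opening"],3)
E
python3 - <<'E'
from h import *
print("nut",plane("scene",[352,290],.15),plane("side",[324,186],.15))
print("brown",plane("scene",[439,315],.02),plane("side",[252,234],.02))
s0=get_state(); s0=dict(s0)
print("wrist tray inner?",plane("wrist",[[90,255],[304,292],[273,427]],.024,s0))
print("side tray",plane("side",[[313,283],[398,281],[405,332],[316,338]],.024))
print("cup",plane("side",[406,212],.062),"bowl",plane("side",[393,420],.04),"jar",plane("side",[295,150],.11), "brush",plane("side",[[417,308],[495,294]],0.01))
E
```

```text
nut [[0.56793056 0.17430593 0.15      ]] [[0.56512323 0.16683458 0.15      ]]
brown [[0.36284506 0.20357095 0.02      ]] [[0.35806931 0.1826167  0.02      ]]
wrist tray inner? [[ 0.46911442 -0.04785083  0.024     ]
 [ 0.66280881 -0.08447369  0.024     ]
 [ 0.62940727 -0.23649564  0.024     ]]
side tray [[ 0.46936097 -0.04892125  0.024     ]
 [ 0.67271493 -0.10638009  0.024     ]
 [ 0.62464578 -0.25281078  0.024     ]
 [ 0.43044373 -0.20796197  0.024     ]]
cup [[0.78370939 0.09598785 0.062     ]] bowl [[ 0.51269565 -0.44071879  0.04      ]] jar [[0.55136928 0.43611949 0.11      ]] brush [[ 0.68705168 -0.18898025  0.01      ]
 [ 0.89137625 -0.20913951  0.01      ]]
```

```bash
python3 - <<'E'
import cv2,numpy as np
a=cv2.imread("pics/scene0.png")[255:345,290:450];b=cv2.imread("pics/side0.png")[150:250,240:390]
a=cv2.resize(a,(640,360),interpolation=2);b=cv2.resize(b,(360,240),interpolation=2)
cv2.imwrite("pics/crop1.png",np.vstack([a,np.hstack([b,np.zeros((240,280,3),np.uint8)])]))
E
```

```text
(no output)
```

View pics/crop1.png

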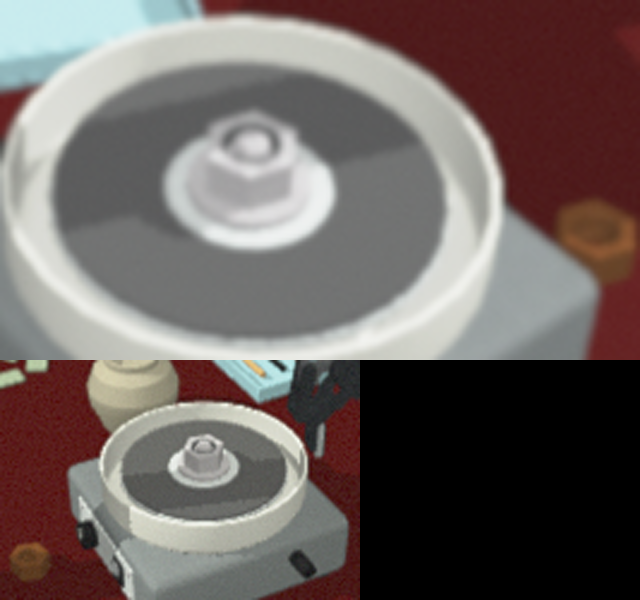

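The close crop confirms it: steel nut on the white flange with the spindle end inside it, and the brown nut lying on the table. Next I move over it for a wrist view.

```bash
python3 -m jog '{"travel":[[-21.6,34,4],[-21.6,34,4],[-21.6,34,4],[-21.6,34,4],[-21.6,34,4]],"dr":[[0,0,0],[0,0,0],[0,0,0],[0,0,0],[0,0,0]],"jaw":[0,0,0,0,0]}' 40; python3 -m jog '{"travel":[[0,0,0],[0,0,0],[0,0,0]],"dr":[[0,0,0],[0,0,0],[0,0,0]],"jaw":[0,0,0]}'
python3 - <<'E'
from h import *
s,im=snap("wrist","w1")
print(tool(s),s["qpos"])
E
```

```text
time: 0.57
eef_pos: [0.5656, 0.1712, 0.251]
tcp_rot: [0.707, 0.707, -0.0, -0.0]
contact_force: [0.1, 0.8, -0.5]
opening: 1.004
time: 0.82
eef_pos: [0.567, 0.1699, 0.2511]
tcp_rot: [0.707, 0.707, -0.0, 0.0]
contact_force: [0.8, -0.5, 0.1]
opening: 0.999
(0.8167, array([567. , 169.9, 251.1]), 'yaw(y)', np.float64(0.04), 'z', array([ 1.e-04, -5.e-04, -1.e+00]), 'F', array([ 0.8, -0.5,  0.1]), 'T', array([-0.  , -0.05,  0.04]), 'op', 0.999) [ 1.20128681e-01  8.98959208e-02  1.76651256e+00 -5.24785212e-04
  1.28518160e+00  1.19603028e-01]
```

View pics/w1.png

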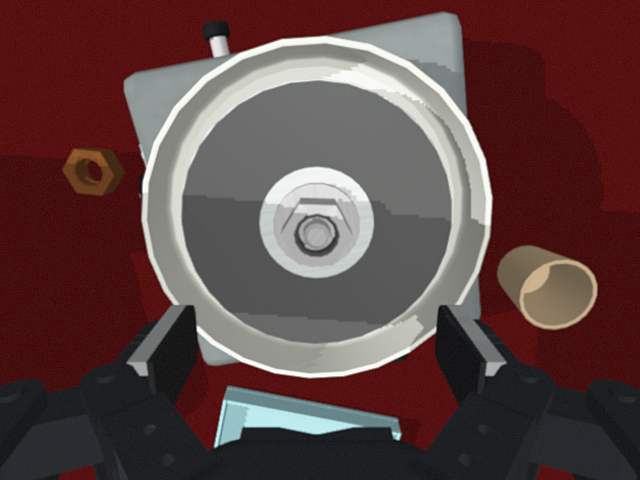

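The wrist view shows the nut centred at about (317,233) and the brown nut at (92,171). I'll zoom in to get the flats' angle.

```bash
python3 - <<'E'
import cv2
im=cv2.imread("pics/w1_raw.png")[155:285,250:385]
cv2.imwrite("pics/w1c.png",cv2.resize(im,None,fx=4.5,fy=4.5,interpolation=2)[:600])
E
```

```text
(no output)
```

View pics/w1c.png

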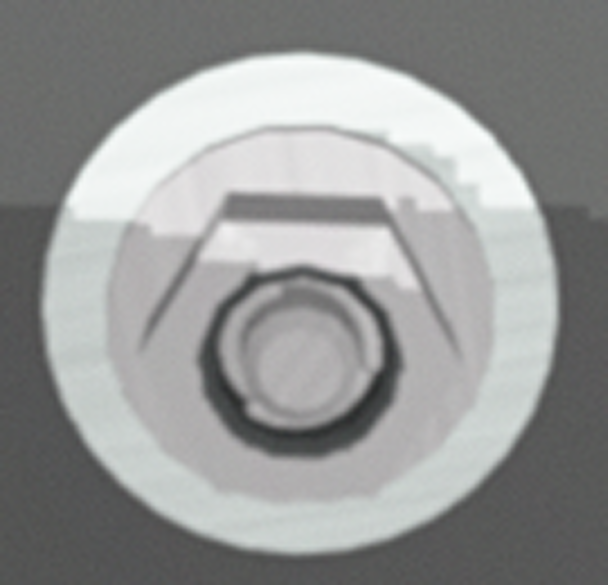

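```bash
cat > m.py <<'E'
from h import *
s=dict(get_state())
c=np.array([[213,222],[395,225],[140,352],[465,362],[302,365],[301,366]],float)/4.5+[250,155]-0.39
P=plane("wrist",c,.148,s)*1e3
print(P)
for i,j in [(0,1),(2,0),(1,3),(2,3)]:
    d=P[j]-P[i];print(i,j,np.linalg.norm(d),np.degrees(np.arctan2(d[1],d[0])))
print("mid LR",(P[2]+P[3])/2)
print("spindle top",plane("wrist",c[5:],.152,s)*1e3)
im=cv2.imread("pics/w1_raw.png");g=im.min(2)
# flange ellipse: bright-vs-disc
g=cv2.GaussianBlur(g,(3,3),0);m=((g>130)*255).astype(np.uint8);mm=np.zeros_like(m);mm[150:295,245:390]=m[150:295,245:390]
cs=max(cv2.findContours(mm,0,1)[0],key=cv2.contourArea);e=cv2.fitEllipse(cs);print("flange",e)
q=plane("wrist",cs.reshape(-1,2),.126,s)[:,:2].astype(np.float32);e=cv2.fitEllipse(q.reshape(-1,1,2)*1000);print(e)
E
python3 m.py
```

```text
[[555.43731696 190.03747485 148.        ]
 [580.47120967 189.60920857 148.        ]
 [544.93241836 171.46472171 148.        ]
 [590.60303918 169.98751351 148.        ]
 [567.67874001 169.55627632 148.        ]
 [567.53800349 169.40975235 148.        ]]
0 1 25.037555710959676 -0.9800895624107283
2 0 21.337761221655214 60.50715033641977
1 3 22.083135793922498 -62.690045753059636
2 3 45.6945045943941 -1.8525760522447914
mid LR [567.76772877 170.72611761 148.        ]
spindle top [[567.53367079 170.57408072 152.        ]]
flange ((316.27056884765625, 221.6034393310547), (111.47171020507812, 114.22761535644531), 89.7299575805664)
((567.406982421875, 171.6127166748047), (78.05428314208984, 78.57476806640625), 179.85670471191406)
```

```bash
python3 -m jog '{"travel":[[0.6,1,-6],[0,0,-6],[0,0,-6],[0,0,-6],[0,0,-6]],"dr":[[0,0,7],[0,0,7],[0,0,7],[0,0,7],[0,0,7]],"jaw":[0,0,0,0,0]}' >/dev/null; python3 -m jog '{"travel":[[0,0,0],[0,0,0],[0,0,0],[0,0,0],[0,0,0]],"dr":[[0,0,7],[0,0,7],[0,0,7],[0,0,7],[0,0,7]],"jaw":[0,0,0,0,0]}'>/dev/null;  python3 -m jog '{"travel":[[0,0,0],[0,0,0],[0,0,0],[0,0,0],[0,0,0]],"dr":[[0,0,7],[0,0,7],[0,0,4.7],[0,0,0],[0,0,0]],"jaw":[0,0,0,0,0]}'
python3 - <<'E'
from h import *
s,im=snap("wrist","w2")
print(tool(s),s["qpos"].round(3))
K,k,A,o=cam("wrist",s)
X=np.array([[.5676,.1709,.148]])
px=cv2.projectPoints(X,cv2.Rodrigues(A.T)[0],-A.T@o,K,np.array([k,0,0,0]))[0].ravel();print(px)
u,v=px.astype(int);cv2.imwrite("pics/w2c.png",cv2.resize(im[max(v-70,0):v+70,u-70:u+70],None,fx=4,fy=4,interpolation=2));print(u-70,max(v-70,0))
E
```

```text
time: 2.12
eef_pos: [0.5682, 0.1697, 0.2208]
tcp_rot: [0.013, 1.0, -0.0, -0.0]
contact_force: [0.6, -0.5, -0.3]
opening: 0.999
(2.1167, array([568.2, 169.7, 220.8]), 'yaw(y)', np.float64(88.45), 'z', array([-7.e-04, -2.e-04, -1.e+00]), 'F', array([ 0.6, -0.5, -0.3]), 'T', array([ 0.02, -0.04,  0.01]), 'op', 0.999) [ 0.119  0.117  1.794 -0.     1.232 -1.424]
[318.7637507  250.75252164]
248 180
```

View pics/w2c.png

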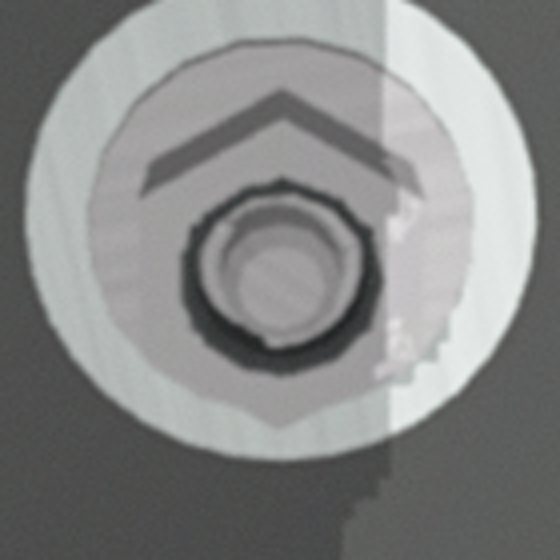

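```bash
python3 - <<'E'
from h import *
s=dict(get_state())
c=np.array([[140,194],[282,116],[424,199],[280,430],[282,270]],float)/4+[248,180]-.375
P=plane("wrist",c,.148,s)*1e3
for i,j in [(0,1),(1,2),(1,3)]:
    d=P[j]-P[i];print(i,j,np.linalg.norm(d),np.degrees(np.arctan2(d[1],d[0]))%60)
print("mid",(P[1]+P[3])/2,(P[0]+P[2])/2,"spindle",plane("wrist",c[4:],.152,s)*1e3, plane("wrist",c[4:],.148,s)*1e3)
E
```

```text
0 1 22.4777790645683 57.8088023924048
1 2 22.880628656805914 57.68641927543208
1 3 46.26939779696754 58.22387716618966
mid [566.46120668 170.67639618 148.        ] [554.6962685  171.12114762 148.        ] spindle [[564.07452364 170.86022049 152.        ]] [[565.35996766 170.84825049 148.        ]]
```

```bash
python3 -m jog '{"travel":[[-0.7,-0.7,-30],[0,0,-30],[0,0,-25],[0,0,-6],[0,0,0]],"dr":[[0,0,-0.6],[0,0,0],[0,0,0],[0,0,0],[0,0,0]],"jaw":[0,0,60,110,110]}' 70; python3 -m jog '{"travel":[[0,0,0],[0,0,0],[0,0,0],[0,0,0]],"dr":[[0,0,0],[0,0,0],[0,0,0],[0,0,0]],"jaw":[110,110,110,110]}'
python3 - <<'E'
from h import *
s,im=snap("wrist","w3")
print(tool(s))
E
```

```text
time: 2.58
eef_pos: [0.5653, 0.1697, 0.1276]
tcp_rot: [0.017, 1.0, -0.0, -0.003]
contact_force: [0.4, -0.8, -0.2]
opening: 0.603
time: 2.92
eef_pos: [0.5681, 0.1705, 0.1323]
tcp_rot: [0.017, 1.0, 0.0, 0.002]
contact_force: [0.1, -0.1, -0.2]
opening: 0.57
(2.9167, array([568.1, 170.5, 132.3]), 'yaw(y)', np.float64(88.09), 'z', array([ 3.4e-03,  4.0e-04, -1.0e+00]), 'F', array([ 0.1, -0.1, -0.2]), 'T', array([ 0.01,  0.01, -0.03]), 'op', 0.57)
```

View pics/w3.png

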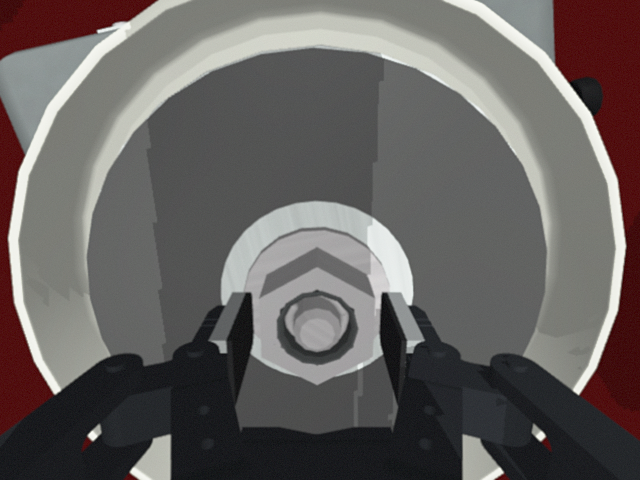

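The wrist view shows the fingers either side of the nut, with pad edges at x≈250 and x≈383 around the nut centre at (317,325). Centring and alignment look good, so I close.

```bash
python3 -m jog '{"travel":[[0,0,0],[0,0,0],[0,0,0],[0,0,0]],"dr":[[0,0,0],[0,0,0],[0,0,0],[0,0,0]],"jaw":[125,130,135,140]}' 20; python3 -m jog '{"travel":[[0,0,0],[0,0,0],[0,0,0],[0,0,0]],"dr":[[0,0,0],[0,0,0],[0,0,0],[0,0,0]],"jaw":[145,150,155,160]}' 20
python3 -c "
from h import *
print(tool(get_state()))"
```

```text
time: 3.3
eef_pos: [0.567, 0.1707, 0.1307]
tcp_rot: [0.017, 1.0, 0.0, 0.0]
contact_force: [-1.2, 0.5, 1.8]
opening: 0.46
time: 3.63
eef_pos: [0.567, 0.1707, 0.1307]
tcp_rot: [0.017, 1.0, 0.0, 0.0]
contact_force: [-1.0, 1.3, 2.9]
opening: 0.459
(3.6333, array([567. , 170.7, 130.7]), 'yaw(y)', np.float64(88.1), 'z', array([ 4.e-04,  7.e-04, -1.e+00]), 'F', array([-1. ,  1.3,  2.9]), 'T', array([0.41, 0.1 , 0.01]), 'op', 0.459)
```

```bash
python3 -m jog '{"travel":[[0,0,0],[0,0,0.3]],"dr":[[0,0,0],[0,0,0]],"jaw":[200,255]}' 70; python3 -m jog '{"travel":[[0,0,0],[0,0,0]],"dr":[[0,0,0],[0,0,0]],"jaw":[255,255]}' 
python3 -c "
from h import *
print(tool(get_state()))"
python3 -m jog '{"travel":[[0,0,0.1],[0,0,0.1],[0,0,0]],"dr":[[0,0,-3],[0,0,-3],[0,0,0]],"jaw":[255,255,255]}' 
python3 -c "
from h import *
print(tool(get_state()))"
```

```text
time: 3.8
eef_pos: [0.5671, 0.1706, 0.131]
tcp_rot: [0.017, 1.0, 0.0, 0.0]
contact_force: [-0.5, 2.1, 3.0]
opening: 0.45
time: 3.97
eef_pos: [0.5671, 0.1707, 0.131]
tcp_rot: [0.017, 1.0, 0.0, 0.0]
contact_force: [-1.1, 2.8, 5.0]
opening: 0.453
(3.9667, array([567.1, 170.7, 131. ]), 'yaw(y)', np.float64(88.1), 'z', array([ 6.e-04,  7.e-04, -1.e+00]), 'F', array([-1.1,  2.8,  5. ]), 'T', array([0.61, 0.18, 0.05]), 'op', 0.453)
time: 4.22
eef_pos: [0.567, 0.1705, 0.1312]
tcp_rot: [0.07, 0.998, 0.0, 0.0]
contact_force: [-2.1, 2.1, 4.9]
opening: 0.448
(4.2167, array([567. , 170.5, 131.2]), 'yaw(y)', np.float64(82.01), 'z', array([ 3.e-04,  1.e-04, -1.e+00]), 'F', array([-2.1,  2.1,  4.9]), 'T', array([ 0.47,  0.29, -0.12]), 'op', 0.448)
```

```bash
python3 -m jog '{"travel":[[0,0,0.2],[0,0,0.2],[0,0,0]],"dr":[[0,0,-4],[0,0,-4],[0,0,0]],"jaw":[255,255,255]}' 
python3 -c "
from h import *
print(tool(get_state()))"
python3 -m jog '{"travel":[[0,0,0.2],[0,0,0.2],[0,0,0]],"dr":[[0,0,-4],[0,0,-4],[0,0,0]],"jaw":[255,255,255]}' 
python3 -c "
from h import *
print(tool(get_state()))"
```

```text
time: 4.47
eef_pos: [0.567, 0.1704, 0.1317]
tcp_rot: [0.139, 0.99, 0.0, 0.0]
contact_force: [-0.5, 2.3, 5.5]
opening: 0.449
(4.4667, array([567. , 170.4, 131.7]), 'yaw(y)', np.float64(74.01), 'z', array([ 2.e-04,  1.e-04, -1.e+00]), 'F', array([-0.5,  2.3,  5.5]), 'T', array([ 0.37,  0.23, -0.17]), 'op', 0.449)
time: 4.72
eef_pos: [0.567, 0.1704, 0.132]
tcp_rot: [0.207, 0.978, 0.0, 0.0]
contact_force: [-1.1, 2.7, 5.6]
opening: 0.45
(4.7167, array([567. , 170.4, 132. ]), 'yaw(y)', np.float64(66.06), 'z', array([ 2.e-04,  0.e+00, -1.e+00]), 'F', array([-1.1,  2.7,  5.6]), 'T', array([ 0.36,  0.31, -0.11]), 'op', 0.45)
```

```bash
python3 -m jog '{"travel":[[0,0,0.4],[0,0,0.4],[0,0,0]],"dr":[[0,0,-4],[0,0,-4],[0,0,0]],"jaw":[255,255,255]}' 
python3 -c "
from h import *
print(tool(get_state()))"
python3 -m jog '{"travel":[[0,0,0.2],[0,0,0.2],[0,0,0]],"dr":[[0,0,-4],[0,0,-4],[0,0,0]],"jaw":[255,255,255]}' 
python3 -c "
from h import *
print(tool(get_state()))"
```

```text
time: 4.97
eef_pos: [0.5668, 0.1703, 0.1323]
tcp_rot: [0.275, 0.962, 0.0, -0.0]
contact_force: [-0.4, 1.7, 3.2]
opening: 0.45
(4.9667, array([566.8, 170.3, 132.3]), 'yaw(y)', np.float64(58.11), 'z', array([-0.,  0., -1.]), 'F', array([-0.4,  1.7,  3.2]), 'T', array([ 0.41,  0.09, -0.03]), 'op', 0.45)
time: 5.22
eef_pos: [0.5669, 0.1702, 0.1326]
tcp_rot: [0.341, 0.94, -0.0, 0.0]
contact_force: [-0.9, 2.1, 2.3]
opening: 0.447
(5.2167, array([566.9, 170.2, 132.6]), 'yaw(y)', np.float64(50.18), 'z', array([-1.e-04, -3.e-04, -1.e+00]), 'F', array([-0.9,  2.1,  2.3]), 'T', array([ 0.33,  0.1 , -0.07]), 'op', 0.447)
```

```bash
python3 -m jog '{"travel":[[0,0.2,0.3],[0,0,0.3],[0,0,0]],"dr":[[0,0,-5],[0,0,-5],[0,0,0]],"jaw":[255,255,255]}' 
python3 -c "
from h import *
print(tool(get_state()))"
python3 -m jog '{"travel":[[0,0,0.3],[0,0,0.3],[0,0,0]],"dr":[[0,0,-5],[0,0,-5],[0,0,0]],"jaw":[255,255,255]}' 
python3 -c "
from h import *
print(tool(get_state()))"
```

```text
time: 5.47
eef_pos: [0.5669, 0.1701, 0.133]
tcp_rot: [0.421, 0.907, -0.0, 0.0]
contact_force: [-0.5, 1.9, 2.1]
opening: 0.448
(5.4667, array([566.9, 170.1, 133. ]), 'yaw(y)', np.float64(40.21), 'z', array([-1.e-04, -8.e-04, -1.e+00]), 'F', array([-0.5,  1.9,  2.1]), 'T', array([ 0.17,  0.02, -0.  ]), 'op', 0.448)
time: 5.72
eef_pos: [0.5666, 0.17, 0.1332]
tcp_rot: [0.498, 0.867, -0.001, -0.0]
contact_force: [1.0, 0.2, 0.0]
opening: 0.45
(5.7167, array([566.6, 170. , 133.2]), 'yaw(y)', np.float64(30.28), 'z', array([-8.0e-04, -1.2e-03, -1.0e+00]), 'F', array([1. , 0.2, 0. ]), 'T', array([ 0.02, -0.02, -0.03]), 'op', 0.45)
```

```bash
python3 -m jog '{"travel":[[0,0,0.1],[0,0,0.2],[0,0,0]],"dr":[[0,0,-5],[0,0,-5],[0,0,0]],"jaw":[255,255,255]}' 
python3 -c "
from h import *
print(tool(get_state()))"
python3 -m jog '{"travel":[[0,0,0.2],[0,0,0.2],[0,0,0]],"dr":[[0,0,-5],[0,0,-5],[0,0,0]],"jaw":[255,255,255]}' 
python3 -c "
from h import *
print(tool(get_state()))"
```

```text
time: 5.97
eef_pos: [0.567, 0.1701, 0.1338]
tcp_rot: [0.571, 0.821, -0.0, 0.0]
contact_force: [0.5, 0.8, 0.1]
opening: 0.446
(5.9667, array([567. , 170.1, 133.8]), 'yaw(y)', np.float64(20.31), 'z', array([ 2.e-04, -1.e-03, -1.e+00]), 'F', array([0.5, 0.8, 0.1]), 'T', array([-0.02, -0.12,  0.01]), 'op', 0.446)
time: 6.22
eef_pos: [0.567, 0.1703, 0.1344]
tcp_rot: [0.641, 0.768, -0.0, 0.0]
contact_force: [0.3, -0.3, 0.3]
opening: 0.448
(6.2167, array([567. , 170.3, 134.4]), 'yaw(y)', np.float64(10.34), 'z', array([ 2.e-04, -6.e-04, -1.e+00]), 'F', array([ 0.3, -0.3,  0.3]), 'T', array([ 0.1 , -0.13,  0.04]), 'op', 0.448)
```

```bash
python3 -m jog '{"travel":[[0,0,0.2],[0,0,0.2],[0,0,0.2],[0,0,0]],"dr":[[0,0,-5],[0,0,-5],[0,0,-5],[0,0,0]],"jaw":[255,255,255,255]}' 
python3 -c "
from h import *
print(tool(get_state()))"
python3 -m jog '{"travel":[[0,0,0.2],[0,0,0.2],[0,0,0.2],[0,0,0]],"dr":[[0,0,-5],[0,0,-5],[0,0,-5],[0,0,0]],"jaw":[255,255,255,255]}' 
python3 -c "
from h import *
print(tool(get_state()))"
```

```text
time: 6.55
eef_pos: [0.567, 0.1704, 0.1353]
tcp_rot: [0.735, 0.678, -0.0, 0.0]
contact_force: [0.5, 1.4, 1.7]
opening: 0.446
(6.55, array([567. , 170.4, 135.3]), 'yaw(y)', np.float64(-4.64), 'z', array([ 3.e-04, -4.e-04, -1.e+00]), 'F', array([0.5, 1.4, 1.7]), 'T', array([ 0.15, -0.1 ,  0.03]), 'op', 0.446)
time: 6.88
eef_pos: [0.567, 0.1704, 0.1361]
tcp_rot: [0.817, 0.576, 0.0, 0.0]
contact_force: [0.4, 1.6, 0.7]
opening: 0.45
(6.8833, array([567. , 170.4, 136.1]), 'yaw(y)', np.float64(-19.63), 'z', array([ 3.e-04, -2.e-04, -1.e+00]), 'F', array([0.4, 1.6, 0.7]), 'T', array([ 0.18, -0.07, -0.01]), 'op', 0.45)
```

```bash
python3 -m jog '{"travel":[[0,0,0.3],[0,0,0.2],[0,0,0.3],[0,0,0]],"dr":[[0,0,-5],[0,0,-5],[0,0,-5],[0,0,0]],"jaw":[255,255,255,255]}' 
python3 -c "
from h import *
print(tool(get_state()))"
python3 -m jog '{"travel":[[0,0,0.2],[0,0,0.3],[0,0,0.2],[0,0,0]],"dr":[[0,0,-5],[0,0,-5],[0,0,-5],[0,0,0]],"jaw":[255,255,255,255]}' 
python3 -c "
from h import *
print(tool(get_state()))"
```

```text
time: 7.22
eef_pos: [0.567, 0.1705, 0.1368]
tcp_rot: [0.885, 0.465, 0.0, 0.0]
contact_force: [0.8, 0.7, 1.6]
opening: 0.449
(7.2167, array([567. , 170.5, 136.8]), 'yaw(y)', np.float64(-34.62), 'z', array([ 3.e-04, -1.e-04, -1.e+00]), 'F', array([0.8, 0.7, 1.6]), 'T', array([ 0.13, -0.  ,  0.06]), 'op', 0.449)
time: 7.55
eef_pos: [0.567, 0.1705, 0.1376]
tcp_rot: [0.939, 0.345, 0.0, 0.0]
contact_force: [0.1, 0.6, 1.3]
opening: 0.443
(7.55, array([567. , 170.5, 137.6]), 'yaw(y)', np.float64(-49.62), 'z', array([ 4.e-04,  0.e+00, -1.e+00]), 'F', array([0.1, 0.6, 1.3]), 'T', array([ 0.26, -0.08, -0.03]), 'op', 0.443)
```

```bash
python3 -m jog '{"travel":[[0,0,0.3],[0,0,0.3],[0,0,0.3],[0,0,0]],"dr":[[0,0,-5],[0,0,-5],[0,0,-5],[0,0,0]],"jaw":[255,255,255,255]}' 
python3 -c "
from h import *
print(tool(get_state()))"
python3 -m jog '{"travel":[[0,0,0.3],[0,0,0.3],[0,0,0.3],[0,0,0]],"dr":[[0,0,-5],[0,0,-5],[0,0,-5],[0,0,0]],"jaw":[255,255,255,255]}' 
python3 -c "
from h import *
print(tool(get_state()))"
```

```text
time: 7.88
eef_pos: [0.567, 0.1705, 0.1384]
tcp_rot: [0.976, 0.22, 0.0, 0.0]
contact_force: [-0.4, 1.5, 0.3]
opening: 0.447
(7.8833, array([567. , 170.5, 138.4]), 'yaw(y)', np.float64(-64.62), 'z', array([ 4.e-04,  0.e+00, -1.e+00]), 'F', array([-0.4,  1.5,  0.3]), 'T', array([ 0.23, -0.07,  0.07]), 'op', 0.447)
time: 8.22
eef_pos: [0.567, 0.1705, 0.1392]
tcp_rot: [0.996, 0.091, 0.0, 0.0]
contact_force: [0.5, 1.2, -0.5]
opening: 0.448
(8.2167, array([567. , 170.5, 139.2]), 'yaw(y)', np.float64(-79.61), 'z', array([ 3.e-04, -1.e-04, -1.e+00]), 'F', array([ 0.5,  1.2, -0.5]), 'T', array([ 0.24, -0.04, -0.01]), 'op', 0.448)
```

```bash
python3 -m jog '{"travel":[[0,0,0.2],[0,0,0.2],[0,0,0.2],[0,0,0]],"dr":[[0,0,-5],[0,0,-5],[0,0,-5],[0,0,0]],"jaw":[255,255,255,255]}' 
python3 -c "
from h import *
print(tool(get_state()),get_state()['qpos'].round(2))"
```

```text
time: 8.55
eef_pos: [0.567, 0.1705, 0.1399]
tcp_rot: [0.999, -0.04, 0.0, -0.0]
contact_force: [0.2, 1.5, 2.0]
opening: 0.451
(8.55, array([567. , 170.5, 139.9]), 'yaw(y)', np.float64(-94.61), 'z', array([ 3.e-04, -0.e+00, -1.e+00]), 'F', array([0.2, 1.5, 2. ]), 'T', array([ 0.24, -0.07,  0.  ]), 'op', 0.451) [ 0.12  0.2   1.86 -0.    1.08  1.77]
```

```bash
python3 -m jog '{"travel":[[0,0,0.3],[0,0,0.3],[0,0,0.3],[0,0,0]],"dr":[[0,0,-5],[0,0,-5],[0,0,-5],[0,0,0]],"jaw":[255,255,255,255]}' 
python3 -c "
from h import *
print(tool(get_state()))"
python3 -m jog '{"travel":[[0,0,0.2],[0,0,0.2],[0,0,0.2],[0,0,0]],"dr":[[0,0,-5],[0,0,-5],[0,0,-5],[0,0,0]],"jaw":[255,255,255,255]}' 
python3 -c "
from h import *
print(tool(get_state()),get_state()['qpos'].round(2))"
```

```text
time: 8.88
eef_pos: [0.5669, 0.1705, 0.1407]
tcp_rot: [0.985, -0.17, 0.0, 0.0]
contact_force: [0.4, 0.9, 1.4]
opening: 0.448
(8.8833, array([566.9, 170.5, 140.7]), 'yaw(y)', np.float64(-109.61), 'z', array([ 2.e-04, -1.e-04, -1.e+00]), 'F', array([0.4, 0.9, 1.4]), 'T', array([ 0.23, -0.08,  0.05]), 'op', 0.448)
time: 9.22
eef_pos: [0.567, 0.1705, 0.1415]
tcp_rot: [0.955, -0.297, 0.0, -0.0]
contact_force: [-0.2, -0.2, 2.1]
opening: 0.449
(9.2167, array([567. , 170.5, 141.5]), 'yaw(y)', np.float64(-124.61), 'z', array([ 4.e-04, -1.e-04, -1.e+00]), 'F', array([-0.2, -0.2,  2.1]), 'T', array([ 0.13, -0.02,  0.04]), 'op', 0.449) [ 0.12  0.2   1.86 -0.    1.09  2.3 ]
```

```bash
python3 -m jog '{"travel":[[0,0,0.3],[0,0,0]],"dr":[[0,0,0],[0,0,0]],"jaw":[255,255]}' |grep -E "force|pos"
python3 -m jog '{"travel":[[0,0,0.3],[0,0,0]],"dr":[[0,0,0],[0,0,0]],"jaw":[255,255]}' |grep -E "force|pos"
```

```text
eef_pos: [0.567, 0.1705, 0.1415]
contact_force: [1.0, 1.3, 1.0]
eef_pos: [0.5668, 0.1704, 0.1416]
contact_force: [1.0, 0.4, -0.1]
```

```bash
python3 -m jog '{"travel":[[0,0,0],[0,0,0]],"dr":[[0,0,0],[0,0,0]],"jaw":[255,255]}' |grep -E "force|pos"
python3 -m jog '{"travel":[[0,0,0.3],[0,0,0.3],[0,0,0]],"dr":[[0,0,0],[0,0,0],[0,0,0]],"jaw":[255,255,255]}' |grep -E "force|pos"
```

```text
eef_pos: [0.5668, 0.1704, 0.1416]
contact_force: [1.0, 0.7, -0.7]
eef_pos: [0.5663, 0.1703, 0.142]
contact_force: [0.3, -0.5, -2.3]
```

```bash
python3 -m jog '{"travel":[[0,0,0.2],[0,0,0.2],[0,0,0.2],[0,0,0]],"dr":[[0,0,-5],[0,0,-5],[0,0,-5],[0,0,0]],"jaw":[255,255,255,255]}' |grep -E "force|pos"
python3 -m jog '{"travel":[[0,0,0.3],[0,0,0.3],[0,0,0]],"dr":[[0,0,0],[0,0,0],[0,0,0]],"jaw":[255,255,255]}' |grep -E "force|pos"
```

```text
eef_pos: [0.5664, 0.1704, 0.1427]
contact_force: [0.3, -0.8, -1.6]
eef_pos: [0.5667, 0.1705, 0.1436]
contact_force: [-0.1, -1.1, -1.7]
```

```bash
python3 -m jog '{"travel":[[0,0,0.5],[0,0,0.5],[0,0,0.5],[0,0,0]],"dr":[[0,0,0],[0,0,0],[0,0,0],[0,0,0]],"jaw":[255,255,255,255]}' |grep -E "force|pos"
python3 -m jog '{"travel":[[0,0,1],[0,0,1],[0,0,1],[0,0,0]],"dr":[[0,0,0],[0,0,0],[0,0,0],[0,0,0]],"jaw":[255,255,255,255]}' |grep -E "force|pos|open"
```

```text
eef_pos: [0.567, 0.1705, 0.1454]
contact_force: [-0.8, 0.6, -1.2]
eef_pos: [0.5671, 0.1705, 0.1486]
contact_force: [-0.2, -0.6, -2.0]
opening: 0.449
```

```bash
python3 -m jog '{"travel":[[0,0,2],[0,0,3],[0,0,5],[0,0,5],[0,0,5]],"dr":[[0,0,0],[0,0,0],[0,0,0],[0,0,0],[0,0,0]],"jaw":[255,255,255,255,255]}' |grep -E "force|pos"
python3 -m jog '{"travel":[[0,0,5],[0,0,10],[0,0,10],[0,-5,8],[0,-15,4]],"dr":[[0,0,0],[0,0,0],[0,0,0],[0,0,0],[0,0,0]],"jaw":[255,255,255,255,255]}' |grep -E "force|pos|open"
python3 -m jog '{"travel":[[-3,-25,0],[-3,-30,0],[-3,-30,0],[-3,-30,0],[-3,-30,0]],"dr":[[0,0,0],[0,0,0],[0,0,0],[0,0,0],[0,0,0]],"jaw":[255,255,255,255,255]}' |grep -E "force|pos|open"
python3 -m jog '{"travel":[[-3,-30,0],[0,-30,0],[0,-30,0],[0,-20,0],[0,-10,0]],"dr":[[0,0,0],[0,0,0],[0,0,0],[0,0,0],[0,0,0]],"jaw":[255,255,255,255,255]}' |grep -E "force|pos|open"
python3 -m jog '{"travel":[[0,0,0],[0,0,0],[0,0,0]],"dr":[[0,0,0],[0,0,0],[0,0,0]],"jaw":[255,255,255]}' |grep -E "force|pos|open"
python3 - <<'E'
from h import *
s,im=snap("wrist","w4")
np.save("s4.npy",dict(s),allow_pickle=True)
print(tool(s),s["qpos"].round(2))
E
```

```text
eef_pos: [0.5671, 0.1706, 0.169]
contact_force: [0.1, -0.3, -2.3]
eef_pos: [0.5677, 0.1515, 0.2078]
contact_force: [0.1, -0.3, -1.9]
opening: 0.447
eef_pos: [0.5518, 0.0039, 0.2063]
contact_force: [0.4, 0.4, -0.9]
opening: 0.447
eef_pos: [0.5489, -0.1174, 0.2063]
contact_force: [0.8, 0.3, -1.7]
opening: 0.45
eef_pos: [0.5489, -0.1134, 0.2054]
contact_force: [-0.1, 0.8, -1.6]
opening: 0.448
(13.1333, array([ 548.9, -113.4,  205.4]), 'yaw(y)', np.float64(-139.85), 'z', array([-0.e+00,  6.e-04, -1.e+00]), 'F', array([-0.1,  0.8, -1.6]), 'T', array([-0.  ,  0.03, -0.02]), 'op', 0.448) [-0.39  0.06  1.89  0.    1.2   2.06]
```

View pics/w4.png

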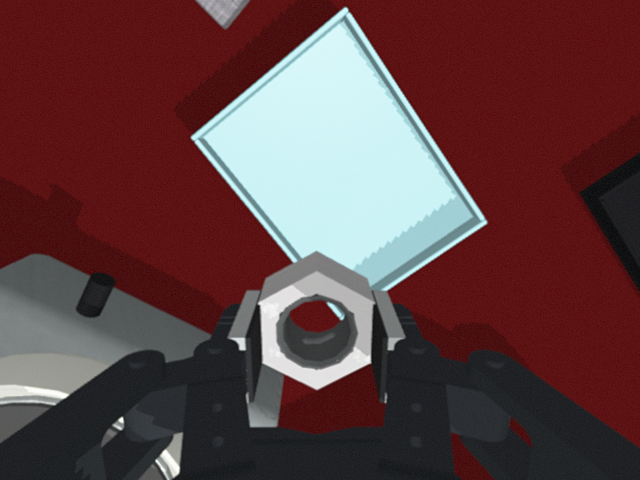

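The nut is held squarely in the pads, its bore at (317,332). The tray's rim corners are at (347,10), (193,137) and (486,221).

```bash
python3 - <<'E'
from h import *
s=np.load("s4.npy",allow_pickle=True).item()
P=plane("wrist",[[347,10],[193,137],[486,221]],.024,s)*1e3
print(P,"centre",(P[1]+P[2])/2)
d=P[0]-P[1];e=P[2]-P[0];print(np.linalg.norm(d),np.linalg.norm(e),np.degrees(np.arctan2(e[1],e[0])))
E
```

```text
[[ 625.86946816 -238.89102795   24.        ]
 [ 659.24360022  -95.93894449   24.        ]
 [ 435.89232261 -196.5065099    24.        ]] centre [ 547.56796142 -146.22272719   24.        ]
146.79622221119584 194.64779269284378 167.42309774856827
```

```bash
python3 -m jog '{"travel":[[-1,-20,-20],[0,-12,-30],[0,0,-30],[0,0,-30],[0,0,-30]],"dr":[[0,0,0],[0,0,0],[0,0,0],[0,0,0],[0,0,0]],"jaw":[255,255,255,255,255]}' |grep -E "force|pos"
python3 -m jog '{"travel":[[0,0,-20],[0,0,-15],[0,0,-8],[0,0,0],[0,0,0]],"dr":[[0,0,0],[0,0,0],[0,0,0],[0,0,0],[0,0,0]],"jaw":[255,255,255,255,255]}' |grep -E "force|pos"
python3 -m jog '{"travel":[[0,0,-3],[0,0,-2],[0,0,0],[0,0,0]],"dr":[[0,0,0],[0,0,0],[0,0,0],[0,0,0]],"jaw":[255,255,255,255]}' |grep -E "force|pos"
```

```text
eef_pos: [0.5481, -0.1453, 0.0643]
contact_force: [0.4, 0.9, -2.4]
eef_pos: [0.5483, -0.1458, 0.0226]
contact_force: [0.4, -0.1, -0.7]
eef_pos: [0.5483, -0.1466, 0.0179]
contact_force: [-0.2, 0.6, -2.0]
```

```bash
python3 -m jog '{"travel":[[0,0,-2],[0,0,-2],[0,0,-1],[0,0,0],[0,0,0]],"dr":[[0,0,0],[0,0,0],[0,0,0],[0,0,0],[0,0,0]],"jaw":[255,255,255,255,255]}' |grep -E "force|pos"
python3 -m jog '{"travel":[[0,0,-1],[0,0,-1],[0,0,0],[0,0,0]],"dr":[[0,0,0],[0,0,0],[0,0,0],[0,0,0]],"jaw":[255,255,255,255]}' |grep -E "force|pos"
python3 -m jog '{"travel":[[0,0,-0.5],[0,0,-0.5],[0,0,0],[0,0,0]],"dr":[[0,0,0],[0,0,0],[0,0,0],[0,0,0]],"jaw":[255,255,255,255]}' |grep -E "force|pos"
```

```text
eef_pos: [0.5477, -0.1464, 0.012]
contact_force: [-0.7, -0.8, -1.5]
eef_pos: [0.5478, -0.1464, 0.0101]
contact_force: [0.2, 1.0, -1.7]
eef_pos: [0.5479, -0.1465, 0.0092]
contact_force: [0.5, -0.3, -1.4]
```

```bash
for i in 1 2 ; do python3 -m jog '{"travel":[[0,0,-0.5],[0,0,0],[0,0,0]],"dr":[[0,0,0],[0,0,0],[0,0,0]],"jaw":[255,255,255]}' |grep -E "force|pos"; done
```

```text
eef_pos: [0.5479, -0.1465, 0.0092]
contact_force: [-1.1, 1.3, 3.9]
eef_pos: [0.548, -0.1465, 0.0092]
contact_force: [-3.8, 1.5, 6.2]
```

```bash
python3 -m jog '{"travel":[[0,0,0.4],[0,0,0]],"dr":[[0,0,0],[0,0,0]],"jaw":[255,255]}' 20 |grep -E "force|pos|open"
python3 -m jog '{"travel":[[0,0,0],[0,0,0],[0,0,0],[0,0,0],[0,0,0]],"dr":[[0,0,0],[0,0,0],[0,0,0],[0,0,0],[0,0,0]],"jaw":[135,125,115,100,80]}' |grep -E "force|pos|open"
python3 -m jog '{"travel":[[0,0,0],[0,0,0],[0,0,0]],"dr":[[0,0,0],[0,0,0],[0,0,0]],"jaw":[70,70,70]}' |grep -E "force|pos|open"
python3 -m jog '{"travel":[[0,0,3],[0,0,8],[0,0,20],[0,0,30],[0,0,40]],"dr":[[0,0,0],[0,0,0],[0,0,0],[0,0,0],[0,0,0]],"jaw":[70,70,70,70,70]}' |grep -E "force|pos|open"
python3 -m jog '{"travel":[[0,0,40],[0,0,20],[0,0,0],[0,0,0]],"dr":[[0,0,0],[0,0,0],[0,0,0],[0,0,0]],"jaw":[70,70,70,70]}' |grep -E "force|pos|open|time"
python3 - <<'E'
from h import *
a=snap("wrist","w5")[1];b=snap("side","s5")[1]
cv2.imwrite("pics/fin.png",np.hstack([cv2.resize(a,(400,300)),cv2.resize(b[150:390,200:520],(400,300))]))
E
```

```text
eef_pos: [0.5479, -0.1465, 0.0092]
contact_force: [-3.4, 1.1, 5.2]
opening: 0.45
eef_pos: [0.5479, -0.1465, 0.0084]
contact_force: [-0.6, -0.1, 0.1]
opening: 0.685
eef_pos: [0.5479, -0.1465, 0.0086]
contact_force: [-0.6, 0.6, -0.7]
opening: 0.726
eef_pos: [0.5458, -0.1455, 0.1084]
contact_force: [1.2, 0.5, -0.0]
opening: 0.72
time: 17.52
eef_pos: [0.5489, -0.1469, 0.1724]
contact_force: [-0.8, -0.7, -0.5]
opening: 0.722
```

View pics/fin.png

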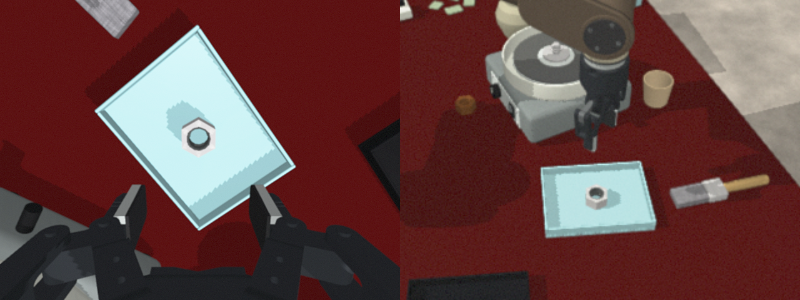

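The nut lies flat in the middle of the blue tray (left half (199,137), right half (596,197)). The spindle is bare, and the cup, brush and brown nut are where they were. Handing in.

```bash
python3 -c "
from plant import *
print(get_state()['contact_force'].round(1)); print(sign_off())"
```

```text
[-0.1 -0.1  0.2]
the job is handed in; nothing more can be done
None
```

The clamp nut is off the spindle and lies flat near the middle of the empty blue tray, and the job is handed in. The robot had used about 18 s of the 72 s.

- **Unscrewing:** I gripped the nut square on two flats and turned it clockwise about 228° in all. I raised the gripper as the nut climbed. The vertical force I read between moves stayed between about -2.3 and +5.6 N, where positive is the nut pushing up on the gripper.
- **Thread release:** It let go later than the stated half turn. My first lift test at about 213° raised the gripper less than commanded, and the force went to -2.3 N. That means a light pull of a newton or so beyond the nut's weight may have come on while the thread still held. I stopped, turned 15° more, and it then lifted freely with only its own weight showing.
- **Setting down:** I eased it onto the tray floor at about 6 N, opened the gripper and backed off to about 17 cm.

**Last checks:** The final pictures show the spindle bare, and the cup, brush and brown nut where they were. They did not show the bowl or the whole jar, but the gripper never went near either. The gripper was touching nothing, with force readings of 0.2 N or less.

**Disagreement:** The wrist torque about the nut's axis was too noisy to show the easing, so I judged it from the fading vertical force and the steady jaw opening.

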